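# Latch the sprung filter plate with the hand presser

## Robot

A 6-joint arm with a two-finger parallel gripper is mounted at the origin on a cart in front of the work surface, level with it; the furniture and walls round the work are solid. World frame = base frame: x ahead of the robot, y to its left, z up, the work surface at z = 0. Lengths are in m, angles in degrees, forces in N, time in s.
With the tool pointing down it reaches from about 0.3 to 0.825 m from the base axis. Payload 5.4 kg.
Tool frame: the origin (TCP) lies between the finger pads; the fingertips stand 14 mm ahead of it and the grasp point (between the pads) lies 5 mm behind it; y points along the fingers, z is the direction in which the jaws open and shut, and the axes are right-handed (so a half turn about y gives the same grasp; the last joint's range is limited). The gripper opens to 92 mm and grips with 3 to 60 N. Pads are 20 mm wide; open, the fingers measure 128 mm over their backs; the gripper's body (75 mm by 189 mm) begins 69 mm behind the grasp point.
Start: joints at [-86.293, 9.076, 91.501, -0, 79.423, -12.038], TCP at [0.156, -0.553, 0.229] pointing down, gripper open.
Joint ranges: [-166.64, 166.64], [-54.1, 131.32], [10.49, 154.53], [-73.88, 253.88], [9.74, 151.15], [-171.62, 171.62]. Speed limits (degrees/s): [147.25, 147.25, 180, 180, 180, 180].

## Interface

Orientations are given as [roll, pitch, yaw] about the fixed x, y, z axes, in that order (R = Rz(yaw) Ry(pitch) Rx(roll)).
In Python, from workcell import manip gives the robot as it stands.
- The arm moves only by the tool jog_arm, never from a script. Its argument "rows" is a list of rows, each an object with "offset": the shift along the tool's x, y, z in cm, a list of three; "yaw": the turn about the tool's y in rad; "claw": the opening in per cent of the stroke, from 0 (shut) to 100 (fully open). In form: [{"offset": [x, y, z], "yaw": yaw, "claw": claw}, ...]. A call has 1 to 20 rows; each row is the pose to reach, as a shift and turn from the pose measured when the call began, along the tool's axes at that moment; what a row does not reach only later rows make up. A row lasts 1/8 s, in which the tool goes at most 62.5 mm and 10.7 degrees, less where a joint would pass 70% of its speed; a pose out of reach is approached as far as the arm can. A call with a gripper value outside its range is refused whole. The fingers move at their own pace and stop on an object; the grip force is fixed at half the most. Time passes only in rows, so rows that repeat a pose let the fingers close. It gives the time, the measured TCP pose, the force and the opening at its end, in the units of the state.
- manip.get_obs(): the state, without advancing time (a new reading comes with each control period).
- manip.grab_frame(name): name is "side" or "top"; returns a dict with "color" (384x512x3 uint8, red, green, blue), "z_map" (384x512 float32, m along the optical axis (not along the pixel's ray), 0 where there is no reading), "fx", "fy", "cx", "cy" (pixels), "cam_to_world" (4x4, takes a point from camera to world coordinates). Camera axes: x right, y up, looking along -z (the intrinsics and any distortion apply to the point x, -y, -z); pixel columns grow to the right and rows downward; lengths in m; the calibration is good to about 2 mm. A picture is of the moment at which its call begins.
- manip.job_done(): hands the job in, once; it reports no verdict.
The state is a dict: "t": time; "joint_pos": joint angles; "joint_velocities": joint speeds; "joint_efforts": joint torques, N m; "ee_pos": TCP position; "tool_rot": TCP orientation; "contact_force": force on the tool from outside, world axes, zero at the start; "wrist_torque": the same for the moment, N m; "opening": opening from 0.0 (shut) to 1.0 (fully open).
Only numpy, scipy, OpenCV 4.12 (cv2) and the standard library are available. Lean on these libraries where they do the work, as an engineer would, in place of code of your own. Each camera call takes 0.05 s, during which the arm holds its last target. There are 200 camera calls.

## Task

Take the hand presser off the steel block and press its flat foot squarely down on the sprung round plate in the filter housing, until the plate bottoms out level and all three catches have snapped over its rim; the depth differs, so feel for the stop and never push with more than 30 N. Then stand the presser upright on the middle of the steel block again and let go of it. Touch the plate only with the presser, and leave the tin and the green-capped jar where they are.

Things in the scene. Friction and masses are not known exactly. Their poses are not given: they have to be found in the camera images.
- presser_mid (a point): hand presser: round flat steel foot 48 mm wide, 12 mm thick; round wooden neck (42 to 33 mm wide) up to 34 mm; then a square beech handle 26 x 26 mm from 34 to 96 mm above the underside; 0.17 to 0.35 kg. Point on its axis half-way up, 48 mm above the foot's underside; z up along the handle, x and y square to the handle's flat sides. Starts standing on the steel block
- presser: the same hand presser; origin at the centre of the underside of its foot
- rest_block: polished steel block, 64 x 64 x 24 mm, 0.8 kg, lying loose on the cabinet; origin at the centre of its underside, its top face 24 mm higher; the presser's resting place
- housing: fixed round grey housing: flange 124 mm wide, 6 mm thick; wall 100 mm outside, 92 mm inside diameter, rim 66 mm above the cabinet top; origin at the centre of its underside, z up. Inside, on its axis, is the sprung plate; three wire catches stand at 120 degrees in the gap between plate and wall; they reach up to 75 mm above the cabinet top and 3 mm in over the plate's rim
- plate: round perforated aluminium plate, 72 mm wide, 6 mm thick; origin at the centre of its underside, z up. It moves down on a spring (2.4 N to start it, 0.15 N more per mm) and tilts up to 0.18 rad if pressed unevenly. Its top starts 76 mm above the cabinet top. The catches snap over its rim 1.6 mm above the stop; let go, it rises that much against them
- plate_top (a point): the centre of the plate's upper face, where the foot is to press; z up
- plate_guide (a joint): how far the plate is pressed down, m: 0 up, grows downwards. The hard stop lies at 0.015 to 0.037, set differently each time; nothing measures where. Pushing the catches aside, from about 15 to 9 mm above the stop, adds up to 3 N, then the push eases, and they snap in 2 mm above the stop. Less than 10 N brings the plate to the stop; there it is rigid and the force climbs at once
- tin: small food tin, 58 mm in diameter, 72 mm tall, bystander; origin at the centre of its underside
- spice_jar: green-capped spice jar, 44 mm in diameter, 99 mm tall, bystander; origin at the centre of its underside

How it is judged (in metres and radians):
On the way, in this order (a step that is already met when the one before it is completed fails the run):
1. the presser is lifted clear of the steel block (z of presser in the frame of rest_block above 0.045 m), for 0.1 s.
2. the presser's foot has pressed the plate down more than 12.5 mm, level within 0.06 rad (value of joint plate_guide above 0.0125 m and contact force between presser and plate above 3 N and angle between plate's own z axis and vertical below 0.06 rad), for 0.1 s.
3. the plate stays down and level by itself after the presser has left it (value of joint plate_guide above 0.0115 m and angle between plate's own z axis and vertical below 0.025 rad and contact force between plate and presser below 0.1 N and z of presser in the frame of plate_top above 0.015 m), for 0.2 s.
At the end, for the whole second after the job is handed in: The plate is held down by its catches (more than 11.5 mm below its upper position) and level within 0.025 rad, and the presser stands upright (within 0.06 rad) and still on the steel block, its axis within 20 mm of the block's centre (value of joint plate_guide above 0.0115 m and angle between plate's own z axis and vertical below 0.025 rad and horizontal distance between presser and rest_block below 0.02 m and z of presser in the frame of rest_block between 0.021 and 0.027 m and angle between each of presser, rest_block's own z axis and vertical below 0.06 rad and height (world z) of rest_block above -0.005 m and linear speed of presser below 0.02 m/s); the robot touches nothing.
It fails at once if the presser pushed on the plate with more than 30 N (contact force between presser and plate above 30 N).
It fails at once if the gripper touched the plate (contact force between any of the fingers, the arm and plate above 1 N).
It fails at once if the tin or the spice jar was moved more than 20 mm or knocked over (distance of any of tin, spice_jar from where it was at the start of the episode above 0.02 m or angle between any of tin, spice_jar's own z axis and vertical above 0.3 rad).
It also fails if it takes over 64 s, if anything falls off the work surface, if the arm or the gripper's body presses on something with over 40 N, if the wrist force passes 120 N, or if a joint passes its speed limit or range.

## Working session

There is one attempt and no reset: what is moved stays moved. The work goes in short steps, Python scripts to look and compute and a tool call to move; the robot and the scene stay as the last step left them, time stands still between calls to the robot, and variables do not carry over. Pictures are saved under pics/ and viewed, about 8 in all and at most 12, crops included, and the job is handed in when it is done.

Besides the shell and the picture viewer there is one more tool, called after "Call:" by a JSON object that holds its "method" and its "body", one argument or row to a line. jog_arm: Moves the arm, as the interface text tells. Its arguments: {"type":"object","properties":{"rows":{"type":"array","items":{"type":"object","properties":{"offset":{"type":"array","items":{"type":"number"}},"yaw":{"type":"number"},"claw":{"type":"number"}}}}},"required":["rows"]}

```bash
mkdir -p pics; cat > h.py <<'E'
import numpy as np, cv2
from workcell import manip
def grab(n,tag):
    f=manip.grab_frame(n); np.savez(f'pics/{tag}.npz',**f)
    cv2.imwrite(f'pics/{tag}.png',cv2.cvtColor(f['color'],cv2.COLOR_RGB2BGR)); return f
def cloud(f):
    z=f['z_map']; v,u=np.mgrid[:z.shape[0],:z.shape[1]]
    p=np.stack([(u-f['cx'])/f['fx']*z,-(v-f['cy'])/f['fy']*z,-z],-1)
    T=f['cam_to_world']; w=p@T[:3,:3].T+T[:3,3]; w[z==0]=np.nan; return w
E
python3 - <<'E'
from h import *
a=grab('top','t0');b=grab('side','s0')
cv2.imwrite('pics/both.png',np.vstack([cv2.imread('pics/t0.png'),cv2.imread('pics/s0.png')])[:, :])
print(manip.get_obs())
for f in (a,b):
    print({k:f[k] for k in f if k not in('color','z_map')}, (f['z_map']>0).mean())
im=np.hstack([cv2.resize(cv2.imread(p),(400,300)) for p in('pics/t0.png','pics/s0.png')]);cv2.imwrite('pics/both.png',im)
E
```

```text
{'t': 0.1, 'joint_pos': array([-8.62936937e+01,  9.10892792e+00,  9.15641872e+01, -7.71850619e-04,
        7.94220194e+01, -1.20390334e+01]), 'joint_velocities': array([-0.02719801, -0.07146962, -0.20649875,  0.06810748,  0.02820503,
       -0.09343842]), 'joint_efforts': array([-3.43125184e-04, -3.86508322e+01, -3.22957349e+01,  7.02532777e-02,
        3.39500920e-02, -4.56626822e-05]), 'ee_pos': array([ 0.15596215, -0.55289063,  0.22772518]), 'tool_rot': array([-9.00932003e+01,  1.91011415e-02, -1.64254533e+02]), 'contact_force': array([-0.53039776,  0.29345187, -0.38027899]), 'wrist_torque': array([-0.01440704,  0.00634068,  0.00900143]), 'opening': 1.00216334810993}
{'fx': 390.4997317186198, 'fy': 390.4997317186198, 'cx': 255.8795898890584, 'cy': 194.70163360148686, 'cam_to_world': array([[ 0.00691943,  0.99543262, -0.09521565,  0.48325085],
       [-0.99982502,  0.00523208, -0.01795958,  0.06361305],
       [-0.01737938,  0.09532326,  0.99529465,  0.9312691 ],
       [ 0.        ,  0.        ,  0.        ,  1.        ]])} 0.9959564208984375
{'fx': 398.7384161076866, 'fy': 398.7384161076866, 'cx': 259.2537306633551, 'cy': 184.29248228282626, 'cam_to_world': array([[ 0.91320574,  0.13106018, -0.38584777,  0.23681964],
       [-0.40732149,  0.32150725, -0.85482296, -0.66538454],
       [ 0.0120196 ,  0.93779332,  0.34698589,  0.38289822],
       [ 0.        ,  0.        ,  0.        ,  1.        ]])} 0.9944407145182291
```

View pics/both.png

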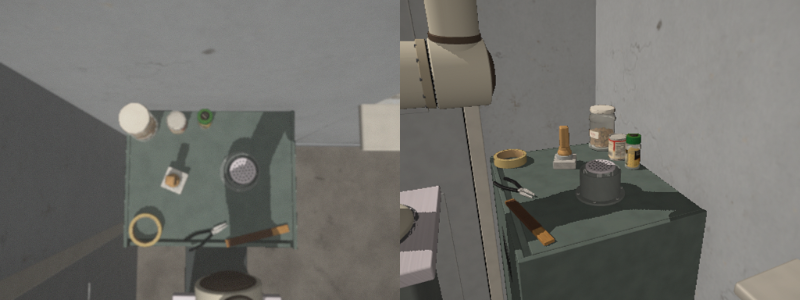

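The presser on its block is at about (174,180) in the top half, the housing at (240,170), and the tin and jar behind. I'll measure with both depth maps and enlarged crops.

```bash
python3 - <<'E'
from h import *
for n in('t0','s0'):
    f=dict(np.load(f'pics/{n}.npz')); w=cloud(f)
    def seg(name,c,r,lo,hi):
        d=np.hypot(w[...,0]-c[0],w[...,1]-c[1]); m=(d<r)&(w[...,2]>lo)&(w[...,2]<hi)
        p=w[m]; 
        if len(p)<4: print(n,name,len(p));return
        rect=cv2.minAreaRect((p[:,:2]*1000).astype(np.float32)); 
        print(n,name,len(p),'med',p.mean(0).round(4),'minmaxrect',np.round(rect[0],1),np.round(rect[1],1),round(rect[2],1),'z',np.percentile(p[:,2],[5,50,95]).round(4))
    T=np.load('pics/t0.npz'); 
    W=cloud(dict(T)); P=W[int(177*1.28),int(173*1.28)]; H=W[int(170*1.28),int(241*1.28)]
    print(P,H)
    seg('handle top',P,.06,.108,.135); seg('handle',P,.06,.065,.135); seg('block',P,.06,.016,.03); 
    seg('plate',H,.05,.070,.085); seg('rim',H,.08,.060,.07); seg('flange',H,.09,.003,.012)
    x=w[...,2]; m=(x>.04)&(x<.3)&(w[...,0]>.3)&(w[...,0]<.9)&(abs(w[...,1])<.5)
    k,l,s,c=cv2.connectedComponentsWithStats(m.astype(np.uint8))
    for i in range(1,k):
        if s[i,4]>40: q=w[l==i]; print(n,'obj',s[i],q.min(0).round(3),q.max(0).round(3))
t=cv2.imread('pics/t0.png');s=cv2.imread('pics/s0.png')
a=cv2.resize(t[195:265,190:340],(780,364),interpolation=cv2.INTER_CUBIC)
cv2.imwrite('pics/ct.png',a)
b=cv2.resize(s[140:280,180:330],(600,560),interpolation=cv2.INTER_CUBIC);cv2.imwrite('pics/cs.png',b)
E
```

```text
[0.49526316 0.15025013 0.11928118] [ 0.51672048 -0.03500154  0.07697451]
t0 handle top 153 med [0.4866 0.1586 0.1188] minmaxrect [487.  158.9] [25.  25.3] 0.2 z [0.1148 0.1193 0.1218]
t0 handle 175 med [0.4867 0.1571 0.1149] minmaxrect [486.9 158.5] [26.1 25.1] 89.3 z [0.0848 0.1189 0.1218]
t0 block 421 med [0.4873 0.1529 0.024 ] minmaxrect [487.2 156.6] [64.2 63.7] 68.2 z [0.0214 0.024  0.0268]
t0 plate 846 med [ 0.5145 -0.0395  0.076 ] minmaxrect [514.8 -39.6] [70.  70.5] 0.6 z [0.0735 0.0759 0.0784]
t0 rim 267 med [ 0.5151 -0.0406  0.0656] minmaxrect [514.7 -39.1] [97.7 97.6] 45.2 z [0.0623 0.0655 0.0686]
t0 flange 706 med [ 0.5088 -0.025   0.0059] minmaxrect [513.5 -35.6] [169.5 162.9] 47.3 z [0.0033 0.0058 0.0092]
t0 obj [    0    89   512   257 34726] [ 0.3   -0.498  0.04 ] [0.738 0.483 0.3  ]
t0 obj [ 151  131   49   47 1665] [0.605 0.21  0.04 ] [0.691 0.296 0.143]
t0 obj [252 139  20  24 393] [0.643 0.045 0.04 ] [0.685 0.089 0.105]
t0 obj [212 142  27  27 549] [0.629 0.122 0.04 ] [0.684 0.178 0.075]
t0 obj [ 287  196   46   45 1226] [ 0.467 -0.089  0.04 ] [0.564 0.01  0.081]

[... 326 characters left out ...]
6.7] 82.9 z [0.068  0.0944 0.1199]
s0 block 283 med [0.4805 0.1373 0.0231] minmaxrect [485.2 153.5] [64.8 63.9] 68.1 z [0.0168 0.0239 0.0282]
s0 plate 573 med [ 0.5112 -0.046   0.0756] minmaxrect [513.4 -41.8] [72.7 69.2] 68.7 z [0.0723 0.076  0.077 ]
s0 rim 286 med [ 0.5027 -0.0637  0.0642] minmaxrect [510.  -49.4] [83.7 98.8] 68.4 z [0.0607 0.0646 0.0668]
s0 flange 602 med [ 0.4991 -0.0724  0.0067] minmaxrect [506.  -57.1] [ 88.5 122.4] 66.9 z [0.0039 0.0063 0.011 ]
s0 obj [  109    67   403   251 51068] [ 0.3   -0.408  0.04 ] [0.723 0.488 0.3  ]
s0 obj [202 161  18  38 499] [0.465 0.135 0.04 ] [0.505 0.167 0.121]
s0 obj [ 230  204   53   38 1503] [ 0.463 -0.092  0.04 ] [0.562 0.004 0.078]
```

View pics/ct.png

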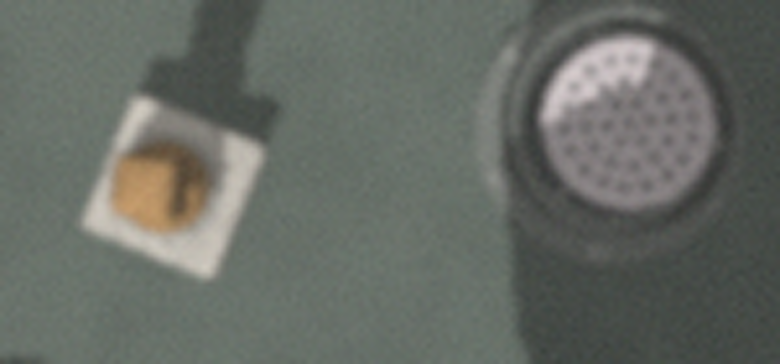

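View pics/cs.png

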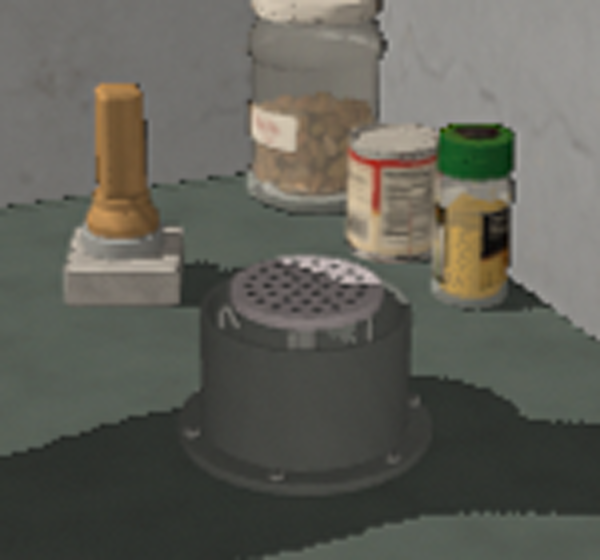

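The crops show the presser upright near the middle of the block with the handle roughly square to world x/y (top crop handle ~(155,185)), and the plate at ~(628,122). Next I get the handle yaw from the side faces.

```bash
python3 - <<'E'
from h import *
from scipy.optimize import minimize
f=dict(np.load('pics/s0.npz')); w=cloud(f)
m=(np.hypot(w[...,0]-.485,w[...,1]-.155)<.035)&(w[...,2]>.066)&(w[...,2]<.115)
p=w[m]; 
# fraction of points within a square's boundary: robust fit of 26mm square
def cost(q,p=p):
    c,s=np.cos(q[2]),np.sin(q[2]); d=p[:,:2]-q[:2]; a=np.abs(np.stack([c*d[:,0]+s*d[:,1],-s*d[:,0]+c*d[:,1]],1))
    return np.minimum(np.abs(a.max(1)-.013),.003).sum()
best=[]
for y in np.radians(np.arange(-45,45,5)):
    r=minimize(cost,[.485,.155,y],method='Nelder-Mead',options=dict(initial_simplex=np.array([[.485,.155,y],[.489,.155,y],[.485,.159,y],[.485,.155,y+.1]]))); best.append((r.fun,*r.x))
for b in sorted(best)[:5]: print(round(b[0]/len(p)*1e3,3),np.round(b[1:3],4),np.degrees(b[3]).round(1))
u=cv2.imread('pics/s0.png')[155:215,190:240]; g=cv2.resize(u,(500,600),interpolation=cv2.INTER_CUBIC)
t=cv2.resize(cv2.imread('pics/t0.png')[212:250,203:235],(505,600),interpolation=cv2.INTER_CUBIC)[:, :295*2]
cv2.imwrite('pics/h.png',cv2.resize(np.hstack([g,t]),(800,480)))
E
```

```text
1.073 [0.4858 0.1593] -5.1
1.073 [0.4858 0.1593] -5.1
1.073 [0.4858 0.1593] -5.1
1.073 [0.4858 0.1593] -5.1
1.073 [0.4858 0.1593] -5.4
```

View pics/h.png

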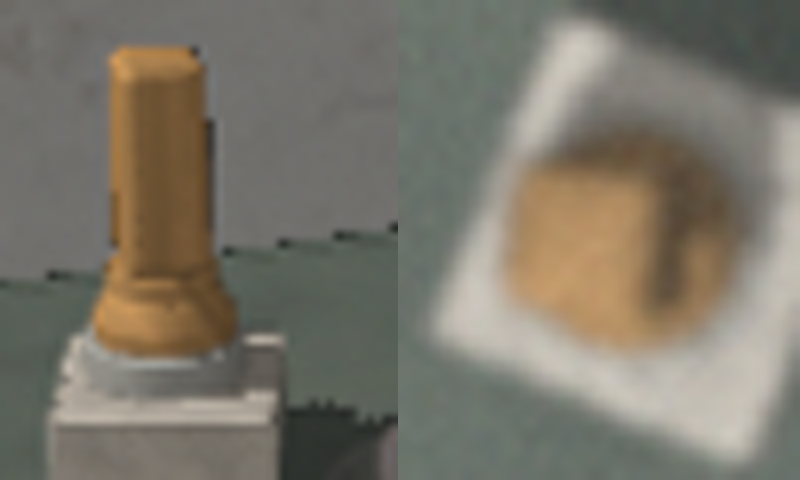

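Call:
{"method": "jog_arm", "body": {
  "rows": [
    {"offset": [-3.4,0.2,-4.0],"yaw": -0.084,"claw": 100},
    {"offset": [-6.8,0.4,-7.9],"yaw": -0.167,"claw": 100},
    {"offset": [-10.2,0.6,-11.9],"yaw": -0.25,"claw": 100},
    {"offset": [-13.6,0.8,-15.8],"yaw": -0.334,"claw": 100},
    {"offset": [-17,1,-19.8],"yaw": -0.417,"claw": 100},
    {"offset": [-20.4,1.2,-23.8],"yaw": -0.5,"claw": 100},
    {"offset": [-23.8,1.4,-27.7],"yaw": -0.585,"claw": 100},
    {"offset": [-27.2,1.6,-31.7],"yaw": -0.668,"claw": 100},
    {"offset": [-30.6,1.8,-35.6],"yaw": -0.75,"claw": 100},
    {"offset": [-34,2,-39.6],"yaw": -0.835,"claw": 100},
    {"offset": [-37.4,2.2,-43.6],"yaw": -0.92,"claw": 100},
    {"offset": [-40.8,2.4,-47.5],"yaw": -1.0,"claw": 100},
    {"offset": [-44.2,2.6,-51.5],"yaw": -1.085,"claw": 100},
    {"offset": [-47.6,2.8,-55.4],"yaw": -1.17,"claw": 100},
    {"offset": [-51,2.8,-59.4],"yaw": -1.252,"claw": 100},
    {"offset": [-51,2.8,-59.4],"yaw": -1.252,"claw": 100},
    {"offset": [-51,2.8,-59.4],"yaw": -1.252,"claw": 100},
    {"offset": [-51,2.8,-59.4],"yaw": -1.252,"claw": 100}
  ]
}}

```text
t: 2.35
ee_pos: [0.4853, 0.1562, 0.2008]
tool_rot: [-90.0, 0.1, -92.6]
contact_force: [0.5, -0.5, -0.0]
opening: 1.0
```

Call:
{"method": "jog_arm", "body": {
  "rows": [
    {"offset": [0,2.5,0],"yaw": 0,"claw": 100},
    {"offset": [0,5.5,0],"yaw": 0,"claw": 100},
    {"offset": [0,5.5,0],"yaw": 0,"claw": 100},
    {"offset": [0,5.5,0],"yaw": 0,"claw": 100}
  ]
}}

```text
t: 2.85
ee_pos: [0.4859, 0.1559, 0.147]
tool_rot: [-89.9, 0.1, -92.7]
contact_force: [0.3, 0.1, 0.2]
opening: 1.0
```

```bash
python3 - <<'E'
from h import *
f=grab('side','s1'); w=cloud(f)
print(manip.get_obs()['ee_pos'])
# finger points z .128-.17
m=(abs(w[...,0]-.485)<.1)&(abs(w[...,1]-.157)<.04)&(w[...,2]>.123)&(w[...,2]<.175)
k,l,s,c=cv2.connectedComponentsWithStats(m.astype(np.uint8))
for i in range(1,k):
    if s[i,4]>20: q=w[l==i]; print(s[i],np.percentile(q,[3,97],axis=0).round(4).tolist())
cv2.imwrite('pics/c1.png',cv2.resize(cv2.imread('pics/s1.png')[90:230,140:300],(640,560),interpolation=cv2.INTER_CUBIC))
E
```

```text
[0.48629961 0.1559783  0.14743474]
[228 136  10  20 157] [[0.5304, 0.1403, 0.1348], [0.5439, 0.1624, 0.1736]]
[180 140  10  20 144] [[0.4237, 0.1453, 0.1363], [0.4385, 0.1634, 0.1734]]
```

View pics/c1.png

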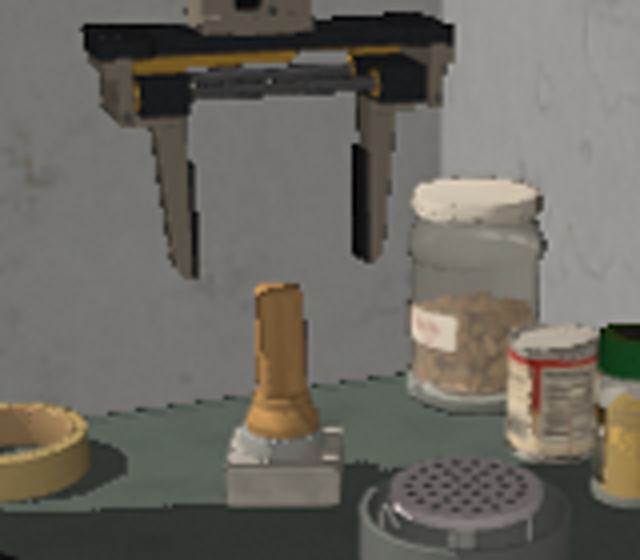

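The fingers straddle the handle with roughly equal clearance, at (190,270) and (365,260) against the handle at (280,290). Descending and gripping.

Call:
{"method": "jog_arm", "body": {
  "rows": [
    {"offset": [0,2.0,0],"yaw": 0,"claw": 100},
    {"offset": [0,4,0],"yaw": 0,"claw": 100},
    {"offset": [0,5.3,0],"yaw": 0,"claw": 100},
    {"offset": [0,5.3,0],"yaw": 0,"claw": 70},
    {"offset": [0,5.3,0],"yaw": 0,"claw": 45},
    {"offset": [0,5.3,0],"yaw": 0,"claw": 38},
    {"offset": [0,5.3,0],"yaw": 0,"claw": 32},
    {"offset": [0,5.3,0],"yaw": 0,"claw": 26},
    {"offset": [0,5.3,0],"yaw": 0,"claw": 10},
    {"offset": [0,5.3,0],"yaw": 0,"claw": 0},
    {"offset": [0,5.3,0],"yaw": 0,"claw": 0},
    {"offset": [0,5.3,0],"yaw": 0,"claw": 0}
  ]
}}

```text
t: 4.4
ee_pos: [0.4863, 0.1561, 0.0944]
tool_rot: [-89.9, 0.1, -92.7]
contact_force: [-0.8, -0.4, -0.1]
opening: 0.286
```

Call:
{"method": "jog_arm", "body": {
  "rows": [
    {"offset": [0,-1,0],"yaw": 0,"claw": 0},
    {"offset": [0,-3,0],"yaw": 0,"claw": 0},
    {"offset": [0,-6,0],"yaw": 0,"claw": 0},
    {"offset": [0,-9,0],"yaw": 0,"claw": 0},
    {"offset": [0,-9,0],"yaw": 0,"claw": 0},
    {"offset": [0,-9,0],"yaw": 0,"claw": 0}
  ]
}}

```text
t: 5.15
ee_pos: [0.4854, 0.1559, 0.1832]
tool_rot: [-90.0, 0.1, -92.7]
contact_force: [0.4, -0.9, -2.2]
opening: 0.285
```

```bash
python3 - <<'E'
from h import *
f=grab('side','s2'); w=cloud(f); o=manip.get_obs()
print(o['ee_pos'],o['contact_force'],o['wrist_torque'])
x,y,z=o['ee_pos']; u=z-.0704
for lo,hi in((0,.012),(.014,.032),(.036,.052)):
    m=(abs(w[...,0]-x)<.04)&(abs(w[...,1]-y)<.04)&(w[...,2]>u+lo)&(w[...,2]<u+hi); q=w[m]
    print(len(q),np.percentile(q,[3,50,97],axis=0).round(4).tolist(), (q[:,:2].min(0)+q[:,:2].max(0))/2)
cv2.imwrite('pics/c2.png',cv2.resize(cv2.imread('pics/s2.png')[80:240,140:300],(600,600),interpolation=cv2.INTER_CUBIC))
E
```

```text
[0.4851114  0.15582622 0.182763  ] [ 0.22772612  0.66713479 -2.59733576] [ 0.00600389 -0.01826275  0.01628134]
99 [[0.4611, 0.1336, 0.1139], [0.4783, 0.1374, 0.119], [0.5029, 0.1549, 0.1241]] [0.48219342 0.14461802]
152 [[0.4648, 0.1363, 0.1273], [0.4799, 0.1427, 0.1347], [0.5006, 0.1574, 0.1439]] [0.48452299 0.14844045]
92 [[0.4712, 0.1434, 0.1493], [0.4819, 0.1464, 0.1574], [0.4962, 0.1626, 0.164]] [0.48336824 0.15454154]
```

View pics/c2.png

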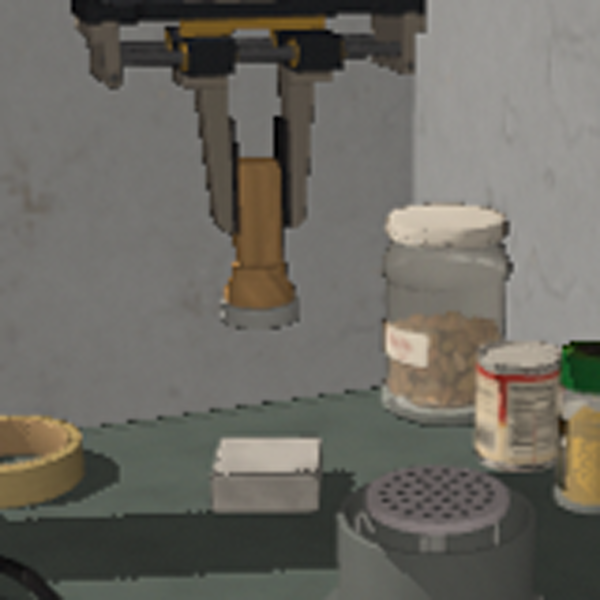

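The presser hangs upright in the jaws, with its foot at (260,315). Moving over the plate.

Call:
{"method": "jog_arm", "body": {
  "rows": [
    {"offset": [3,0,0.6],"yaw": 0,"claw": 0},
    {"offset": [7,0,1.4],"yaw": 0,"claw": 0},
    {"offset": [11,0,2.2],"yaw": 0,"claw": 0},
    {"offset": [15,0,3.0],"yaw": 0,"claw": 0},
    {"offset": [18,0,3.6],"yaw": 0,"claw": 0},
    {"offset": [19.7,0,3.9],"yaw": 0,"claw": 0},
    {"offset": [19.7,0,3.9],"yaw": 0,"claw": 0},
    {"offset": [19.7,0,3.9],"yaw": 0,"claw": 0},
    {"offset": [19.7,1.5,3.9],"yaw": 0,"claw": 0},
    {"offset": [19.7,2.5,3.9],"yaw": 0,"claw": 0},
    {"offset": [19.7,2.5,3.9],"yaw": 0,"claw": 0},
    {"offset": [19.7,2.5,3.9],"yaw": 0,"claw": 0}
  ]
}}

```text
t: 6.7
ee_pos: [0.5149, -0.0426, 0.1574]
tool_rot: [-90.0, 0.1, -92.7]
contact_force: [-0.3, 0.4, -3.1]
opening: 0.286
```

```bash
python3 - <<'E'
from h import *
f=grab('side','s3'); o=manip.get_obs()
print(o['ee_pos'],o['contact_force'],o['wrist_torque'])
cv2.imwrite('pics/c3.png',cv2.resize(cv2.imread('pics/s3.png')[130:260,190:320],(600,600),interpolation=cv2.INTER_CUBIC))
E
```

```text
[ 0.51509446 -0.04276078  0.1577317 ] [ 0.19174005  0.1069436  -1.37568241] [-0.03834725  0.00290899 -0.01955779]
```

View pics/c3.png

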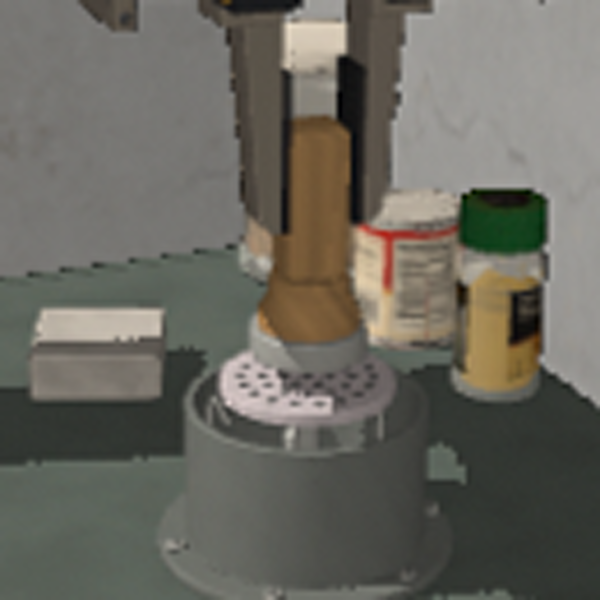

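Foot centred over the plate (foot ~(308,360), plate ~(307,387), about 11 mm gap). I go down to about 12 mm depth, short of any possible stop, then feel.

Call:
{"method": "jog_arm", "body": {
  "rows": [
    {"offset": [0,0.8,0],"yaw": 0,"claw": 0},
    {"offset": [0,1.1,0],"yaw": 0,"claw": 0},
    {"offset": [0,1.4,0],"yaw": 0,"claw": 0},
    {"offset": [0,1.7,0],"yaw": 0,"claw": 0},
    {"offset": [0,2.0,0],"yaw": 0,"claw": 0},
    {"offset": [0,2.3,0],"yaw": 0,"claw": 0},
    {"offset": [0,2.3,0],"yaw": 0,"claw": 0}
  ]
}}

```text
t: 7.62
ee_pos: [0.5151, -0.0427, 0.1346]
tool_rot: [-90.0, 0.1, -92.7]
contact_force: [-1.8, -0.4, 0.7]
opening: 0.286
```

Call:
{"method": "jog_arm", "body": {
  "rows": [
    {"offset": [0,0.1,0],"yaw": 0,"claw": 0},
    {"offset": [0,0.2,0],"yaw": 0,"claw": 0},
    {"offset": [0,0.2,0],"yaw": 0,"claw": 0}
  ]
}}

```text
t: 8.0
ee_pos: [0.5151, -0.0428, 0.1327]
tool_rot: [-90.0, 0.1, -92.7]
contact_force: [-0.5, -0.0, 0.8]
opening: 0.283
```

Call:
{"method": "jog_arm", "body": {
  "rows": [
    {"offset": [0,0.1,0],"yaw": 0,"claw": 0},
    {"offset": [0,0.1,0],"yaw": 0,"claw": 0}
  ]
}}

```text
t: 8.25
ee_pos: [0.5152, -0.0427, 0.1317]
tool_rot: [-90.0, 0.1, -92.7]
contact_force: [-1.1, -0.2, 1.2]
opening: 0.288
```

Call:
{"method": "jog_arm", "body": {
  "rows": [
    {"offset": [0,0.1,0],"yaw": 0,"claw": 0},
    {"offset": [0,0.2,0],"yaw": 0,"claw": 0},
    {"offset": [0,0.2,0],"yaw": 0,"claw": 0}
  ]
}}

```text
t: 8.62
ee_pos: [0.5152, -0.0428, 0.1299]
tool_rot: [-90.0, 0.1, -92.7]
contact_force: [-2.8, -0.2, 3.3]
opening: 0.285
```

Call:
{"method": "jog_arm", "body": {
  "rows": [
    {"offset": [0,0.1,0],"yaw": 0,"claw": 0},
    {"offset": [0,0.2,0],"yaw": 0,"claw": 0},
    {"offset": [0,0.2,0],"yaw": 0,"claw": 0}
  ]
}}

```text
t: 9.0
ee_pos: [0.5153, -0.0428, 0.1283]
tool_rot: [-90.0, 0.0, -92.7]
contact_force: [-3.3, 0.9, 4.8]
opening: 0.287
```

Call:
{"method": "jog_arm", "body": {
  "rows": [
    {"offset": [0,0.1,0],"yaw": 0,"claw": 0},
    {"offset": [0,0.2,0],"yaw": 0,"claw": 0},
    {"offset": [0,0.2,0],"yaw": 0,"claw": 0}
  ]
}}

```text
t: 9.38
ee_pos: [0.5153, -0.0429, 0.1269]
tool_rot: [-90.0, 0.0, -92.7]
contact_force: [-3.5, 0.2, 6.3]
opening: 0.286
```

Call:
{"method": "jog_arm", "body": {
  "rows": [
    {"offset": [0,0.1,0],"yaw": 0,"claw": 0},
    {"offset": [0,0.15,0],"yaw": 0,"claw": 0}
  ]
}}

```text
t: 9.62
ee_pos: [0.5155, -0.043, 0.1263]
tool_rot: [-90.0, 0.0, -92.7]
contact_force: [-5.7, 0.9, 7.6]
opening: 0.286
```

Call:
{"method": "jog_arm", "body": {
  "rows": [
    {"offset": [0,0.1,0],"yaw": 0,"claw": 0},
    {"offset": [0,0.15,0],"yaw": 0,"claw": 0}
  ]
}}

```text
t: 9.88
ee_pos: [0.5154, -0.0429, 0.125]
tool_rot: [-90.0, 0.0, -92.7]
contact_force: [-3.3, 1.4, 4.0]
opening: 0.287
```

```bash
python3 - <<'E'
from h import *
f=grab('side','s4'); o=manip.get_obs()
print(o['ee_pos'],o['contact_force'],o['wrist_torque'],o['joint_velocities'].round(2))
cv2.imwrite('pics/c4.png',cv2.resize(cv2.imread('pics/s4.png')[150:250,200:300],(600,600),interpolation=cv2.INTER_CUBIC))
E
```

```text
[ 0.5154243  -0.04288443  0.12484023] [-2.45693351  0.86265382  2.53161431] [ 0.08949465  0.50249089 -0.07184138] [-0.14  0.13  0.15 -0.04 -0.37 -0.09]
```

View pics/c4.png

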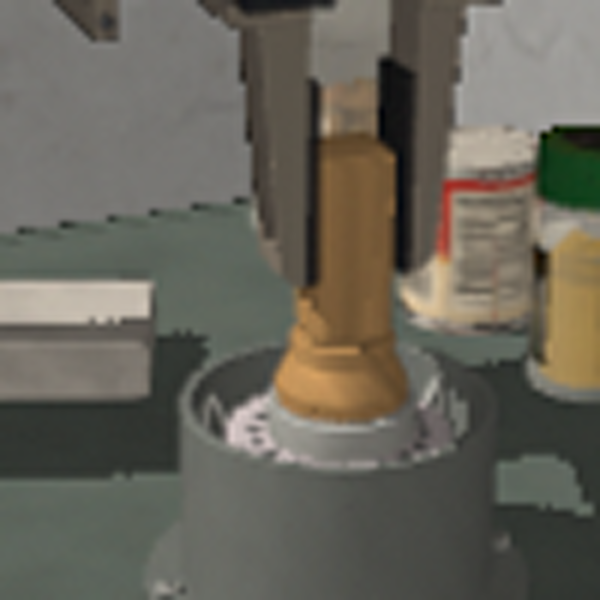

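The presser is seated flat on the plate, foot at (342,430) and centred in the housing. The force has eased from about 10 N to about 6 N, so the catches are past their peak and the stop is near. Continuing in fine steps.

Call:
{"method": "jog_arm", "body": {
  "rows": [
    {"offset": [0,0.1,0],"yaw": 0,"claw": 0},
    {"offset": [0,0.1,0],"yaw": 0,"claw": 0}
  ]
}}

```text
t: 10.18
ee_pos: [0.5154, -0.0428, 0.1235]
tool_rot: [-90.0, 0.1, -92.7]
contact_force: [-2.5, 1.3, 2.4]
opening: 0.284
```

Call:
{"method": "jog_arm", "body": {
  "rows": [
    {"offset": [0,0.1,0],"yaw": 0,"claw": 0},
    {"offset": [0,0.1,0],"yaw": 0,"claw": 0}
  ]
}}

```text
t: 10.42
ee_pos: [0.5153, -0.0428, 0.1222]
tool_rot: [-90.0, 0.1, -92.7]
contact_force: [-1.5, 0.7, 0.8]
opening: 0.284
```

Call:
{"method": "jog_arm", "body": {
  "rows": [
    {"offset": [0,0.1,0],"yaw": 0,"claw": 0},
    {"offset": [0,0.1,0],"yaw": 0,"claw": 0}
  ]
}}

```text
t: 10.68
ee_pos: [0.5153, -0.0428, 0.121]
tool_rot: [-90.0, 0.1, -92.7]
contact_force: [-1.9, 0.5, 1.7]
opening: 0.285
```

Call:
{"method": "jog_arm", "body": {
  "rows": [
    {"offset": [0,0.1,0],"yaw": 0,"claw": 0},
    {"offset": [0,0.1,0],"yaw": 0,"claw": 0}
  ]
}}

```text
t: 10.92
ee_pos: [0.5153, -0.0428, 0.1198]
tool_rot: [-90.0, 0.1, -92.7]
contact_force: [-1.3, -0.5, 2.3]
opening: 0.285
```

Call:
{"method": "jog_arm", "body": {
  "rows": [
    {"offset": [0,0.1,0],"yaw": 0,"claw": 0},
    {"offset": [0,0.1,0],"yaw": 0,"claw": 0}
  ]
}}

```text
t: 11.18
ee_pos: [0.5154, -0.0428, 0.1187]
tool_rot: [-90.0, 0.1, -92.7]
contact_force: [-1.9, 0.5, 2.4]
opening: 0.28
```

Call:
{"method": "jog_arm", "body": {
  "rows": [
    {"offset": [0,0.1,0],"yaw": 0,"claw": 0},
    {"offset": [0,0.1,0],"yaw": 0,"claw": 0}
  ]
}}

```text
t: 11.42
ee_pos: [0.5154, -0.0428, 0.1177]
tool_rot: [-90.0, 0.1, -92.7]
contact_force: [-1.9, 0.2, 2.9]
opening: 0.285
```

Call:
{"method": "jog_arm", "body": {
  "rows": [
    {"offset": [0,0.1,0],"yaw": 0,"claw": 0},
    {"offset": [0,0.1,0],"yaw": 0,"claw": 0}
  ]
}}

```text
t: 11.68
ee_pos: [0.5154, -0.0428, 0.1168]
tool_rot: [-90.0, 0.1, -92.7]
contact_force: [-2.5, 0.3, 4.9]
opening: 0.289
```

Call:
{"method": "jog_arm", "body": {
  "rows": [
    {"offset": [0,0.1,0],"yaw": 0,"claw": 0},
    {"offset": [0,0.1,0],"yaw": 0,"claw": 0}
  ]
}}

```text
t: 11.92
ee_pos: [0.5155, -0.0429, 0.1166]
tool_rot: [-90.0, 0.0, -92.7]
contact_force: [-4.0, 0.5, 8.1]
opening: 0.283
```

Call:
{"method": "jog_arm", "body": {
  "rows": [
    {"offset": [0,0.1,0],"yaw": 0,"claw": 0},
    {"offset": [0,0.1,0],"yaw": 0,"claw": 0}
  ]
}}

```text
t: 12.18
ee_pos: [0.5156, -0.0429, 0.1166]
tool_rot: [-90.0, 0.0, -92.6]
contact_force: [-4.8, 1.4, 10.3]
opening: 0.285
```

Call:
{"method": "jog_arm", "body": {
  "rows": [
    {"offset": [0,0.15,0],"yaw": 0,"claw": 0},
    {"offset": [0,0.15,0],"yaw": 0,"claw": 0}
  ]
}}

```text
t: 12.42
ee_pos: [0.5157, -0.043, 0.1165]
tool_rot: [-90.0, 0.0, -92.6]
contact_force: [-6.2, 0.8, 14.0]
opening: 0.284
```

The stop is rigid at TCP z 0.1166 with about 16 N. Lifting off and moving back above the block.

Call:
{"method": "jog_arm", "body": {
  "rows": [
    {"offset": [0,-0.3,0],"yaw": 0,"claw": 0},
    {"offset": [0,-1.5,0],"yaw": 0,"claw": 0},
    {"offset": [0,-3,0],"yaw": 0,"claw": 0},
    {"offset": [0,-5,0],"yaw": 0,"claw": 0},
    {"offset": [0,-6.6,0],"yaw": 0,"claw": 0},
    {"offset": [0,-6.6,0],"yaw": 0,"claw": 0},
    {"offset": [0,-6.6,0],"yaw": 0,"claw": 0},
    {"offset": [-4,-6.6,-0.8],"yaw": 0,"claw": 0},
    {"offset": [-8,-6.6,-1.6],"yaw": 0,"claw": 0},
    {"offset": [-12,-6.6,-2.4],"yaw": 0,"claw": 0},
    {"offset": [-16,-6.6,-3.2],"yaw": 0,"claw": 0},
    {"offset": [-18.5,-6.6,-3.7],"yaw": 0,"claw": 0},
    {"offset": [-19.8,-6.6,-3.9],"yaw": 0,"claw": 0},
    {"offset": [-19.8,-6.6,-3.9],"yaw": 0,"claw": 0},
    {"offset": [-19.8,-6.6,-3.9],"yaw": 0,"claw": 0}
  ]
}}

```text
t: 14.3
ee_pos: [0.486, 0.1557, 0.1824]
tool_rot: [-90.0, -0.0, -92.7]
contact_force: [0.1, -0.1, -1.8]
opening: 0.281
```

```bash
python3 - <<'E'
from h import *
o=manip.get_obs(); print(o['ee_pos'],o['contact_force'],o['tool_rot'])
T=grab('top','t5');S=grab('side','s5')
for n,f in(('t',T),('s',S)):
    w=cloud(f); m=(np.hypot(w[...,0]-.514,w[...,1]+.041)<.030)&(w[...,2]>.02)&(w[...,2]<.09); q=w[m]
    A=np.c_[q[:,:2]-q[:,:2].mean(0),np.ones(len(q))]; s=np.linalg.lstsq(A,q[:,2],rcond=None)[0]; print(n,len(q),s.round(4),q[:,2].std())
x,y,z=o['ee_pos']; u=z-.0704; w=cloud(S)
for lo,hi in((0,.012),(.036,.052)):
    m=(abs(w[...,0]-x)<.04)&(abs(w[...,1]-y)<.04)&(w[...,2]>u+lo)&(w[...,2]<u+hi); q=w[m]
    print(len(q),np.percentile(q,[3,50,97],axis=0).round(4).tolist(), (q[:,:2].min(0)+q[:,:2].max(0))/2)
m=(np.hypot(w[...,0]-.485,w[...,1]-.155)<.06)&(w[...,2]>.018)&(w[...,2]<.03)
r=cv2.minAreaRect((w[m][:,:2]*1000).astype(np.float32)); print('block side',r)
a=cv2.resize(cv2.imread('pics/t5.png')[185:255,275:345],(400,400),interpolation=cv2.INTER_CUBIC)
b=cv2.resize(cv2.imread('pics/s5.png')[110:250,170:310],(400,400),interpolation=cv2.INTER_CUBIC)
cv2.imwrite('pics/c5.png',np.hstack([a,b]))
E
```

```text
[0.48603229 0.15573647 0.18236567] [ 0.14403875 -0.09850074 -1.81967843] [-9.00380201e+01 -3.38915738e-03 -9.26892243e+01]
t 560 [-0.0003 -0.0127  0.0489] 0.00155656054080708
s 230 [ 0.0008 -0.0006  0.0489] 0.0005544646092888218
108 [[0.4619, 0.1327, 0.1138], [0.4793, 0.1387, 0.119], [0.5063, 0.1588, 0.1238]] [0.4845841  0.14756593]
91 [[0.4719, 0.1432, 0.1484], [0.482, 0.1458, 0.1567], [0.4955, 0.159, 0.1636]] [0.48351085 0.1533006 ]
block side ((485.45904541015625, 153.98861694335938), (66.31403350830078, 63.51902389526367), 67.68679809570312)
```

View pics/c5.png

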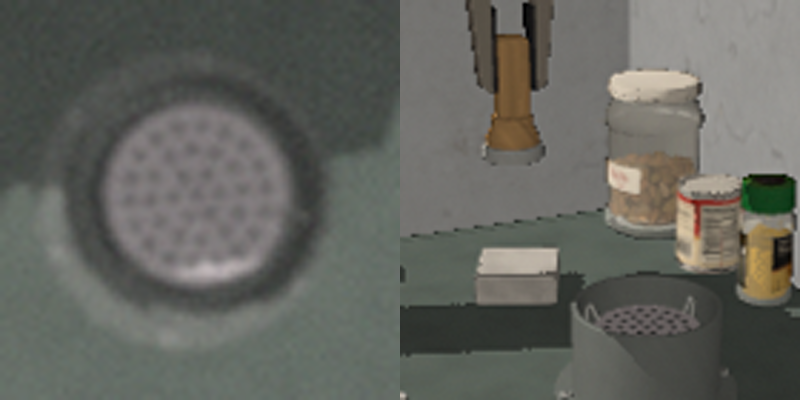

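The plate sits down in the housing at z≈0.049 (28 mm depth expected), and the presser hangs upright above the block. I'll check whether the −0.0127 slope from the top view is camera bias.

```bash
python3 - <<'E'
from h import *
for n,c in(('t0',(.5148,-.0396)),('t5',(.5148,-.0396)),('s0',(.5134,-.0418)),('s5',(.5134,-.0418))):
    w=cloud(dict(np.load(f'pics/{n}.npz')))
    for r in(.022,.028):
        m=(np.hypot(w[...,0]-c[0],w[...,1]-c[1])<r)&(w[...,2]>.03)&(w[...,2]<.09); q=w[m]
        A=np.c_[q[:,:2]-c,np.ones(len(q))]; print(n,r,len(q),np.linalg.lstsq(A,q[:,2],rcond=None)[0].round(4))
for n in('s2','s5'):
    w=cloud(dict(np.load(f'pics/{n}.npz'))); m=(abs(w[...,0]-.484)<.03)&(w[...,1]<.19)&(w[...,1]>.12)&(w[...,2]>.09)&(w[...,2]<.126); print(n,np.percentile(w[m][:,2],[0,1,3]))
E
```

```text
t0 0.022 319 [-0.0162  0.0051  0.076 ]
t0 0.028 513 [-0.003   0.0075  0.076 ]
t5 0.022 300 [ 0.0066 -0.02    0.049 ]
t5 0.028 482 [ 0.0005 -0.0137  0.0489]
s0 0.022 201 [0.032  0.0467 0.0728]
s0 0.028 326 [-0.001  -0.1217  0.073 ]
s5 0.022 140 [ 0.0059 -0.002   0.0489]
s5 0.028 203 [ 0.0015 -0.0012  0.0489]
s2 [0.11346104 0.11362911 0.11395384]
s5 [0.11336606 0.11353833 0.11384147]
```

```bash
python3 - <<'E'
from h import *
for n,c in(('top',(.5148,-.0396)),('side',(.5134,-.0418))):
    R=[]
    for i in range(8):
        w=cloud(manip.grab_frame(n)); m=(np.hypot(w[...,0]-c[0],w[...,1]-c[1])<.031)&(w[...,2]>.03)&(w[...,2]<.07); q=w[m]
        R.append(np.linalg.lstsq(np.c_[q[:,:2]-c,np.ones(len(q))],q[:,2],rcond=None)[0])
    R=np.array(R); print(n,R.mean(0).round(4),(R.std(0)/8**.5).round(4))
    # table flatness near the camera for bias
    m=(np.hypot(w[...,0]-.42,w[...,1]-.06)<.05)&(abs(w[...,2])<.02); q=w[m]; print(np.linalg.lstsq(np.c_[q[:,:2]-q[:,:2].mean(0),np.ones(len(q))],q[:,2],rcond=None)[0].round(4))
E
```

```text
top [-0.0009  0.0005  0.0488] [0.0016 0.001  0.    ]
[0.0004 0.0004 0.0001]
side [-0.0025  0.0004  0.049 ] [0.001  0.0014 0.    ]
[-0.0008  0.002   0.0003]
```

The averaged plate tilt is under 0.003 rad in both views, at z 0.049, so the plate is latched and level. Now placing.

Call:
{"method": "jog_arm", "body": {
  "rows": [
    {"offset": [0.2,2.5,0],"yaw": 0,"claw": 0},
    {"offset": [0.2,5,0],"yaw": 0,"claw": 0},
    {"offset": [0.2,7,0],"yaw": 0,"claw": 0},
    {"offset": [0.2,8,0],"yaw": 0,"claw": 0},
    {"offset": [0.2,8.4,0],"yaw": 0,"claw": 0},
    {"offset": [0.2,8.5,0],"yaw": 0,"claw": 0},
    {"offset": [0.2,8.6,0],"yaw": 0,"claw": 0},
    {"offset": [0.2,8.7,0],"yaw": 0,"claw": 0},
    {"offset": [0.2,8.7,0],"yaw": 0,"claw": 0}
  ]
}}

```text
t: 16.32
ee_pos: [0.4859, 0.1547, 0.0958]
tool_rot: [-90.0, 0.0, -92.6]
contact_force: [0.4, -0.4, -2.6]
opening: 0.282
```

Call:
{"method": "jog_arm", "body": {
  "rows": [
    {"offset": [0,0.05,0],"yaw": 0,"claw": 0},
    {"offset": [0,0.1,0],"yaw": 0,"claw": 0},
    {"offset": [0,0.1,0],"yaw": 0,"claw": 0}
  ]
}}

```text
t: 16.7
ee_pos: [0.4858, 0.1547, 0.0947]
tool_rot: [-90.0, 0.0, -92.6]
contact_force: [-0.4, 0.5, -2.3]
opening: 0.282
```

Call:
{"method": "jog_arm", "body": {
  "rows": [
    {"offset": [0,0.05,0],"yaw": 0,"claw": 0},
    {"offset": [0,0.1,0],"yaw": 0,"claw": 0},
    {"offset": [0,0.1,0],"yaw": 0,"claw": 0}
  ]
}}

```text
t: 17.08
ee_pos: [0.486, 0.1546, 0.0944]
tool_rot: [-90.0, 0.0, -92.6]
contact_force: [-3.2, -1.6, 5.6]
opening: 0.282
```

Contact with the block at the expected height. Releasing slowly.

Call:
{"method": "jog_arm", "body": {
  "rows": [
    {"offset": [0,0,0],"yaw": 0,"claw": 30},
    {"offset": [0,0,0],"yaw": 0,"claw": 33},
    {"offset": [0,0,0],"yaw": 0,"claw": 38},
    {"offset": [0,0,0],"yaw": 0,"claw": 50},
    {"offset": [0,0,0],"yaw": 0,"claw": 75},
    {"offset": [0,0,0],"yaw": 0,"claw": 100},
    {"offset": [0,0,0],"yaw": 0,"claw": 100},
    {"offset": [0,0,0],"yaw": 0,"claw": 100},
    {"offset": [0,-2,0],"yaw": 0,"claw": 100},
    {"offset": [0,-5,0],"yaw": 0,"claw": 100},
    {"offset": [0,-8,0],"yaw": 0,"claw": 100},
    {"offset": [0,-11,0],"yaw": 0,"claw": 100},
    {"offset": [2.5,-12,0],"yaw": 0,"claw": 100},
    {"offset": [6,-12,0],"yaw": 0,"claw": 100},
    {"offset": [10,-12,0],"yaw": 0,"claw": 100},
    {"offset": [14,-12,0],"yaw": 0,"claw": 100},
    {"offset": [18,-12,0],"yaw": 0,"claw": 100},
    {"offset": [18,-12,0],"yaw": 0,"claw": 100}
  ]
}}

```text
t: 19.32
ee_pos: [0.4777, -0.0272, 0.2144]
tool_rot: [-90.0, -0.0, -92.8]
contact_force: [-0.0, 1.2, -1.2]
opening: 0.999
```

```bash
python3 - <<'E'
from h import *
o=manip.get_obs(); print(o['ee_pos'],o['contact_force'],o['opening'])
T=grab('top','t6');S=grab('side','s6')
for n,f in(('t',T),('s',S)):
    w=cloud(f)
    for nm,lo,hi in(('handle',.075,.135),('block',.018,.03)):
        m=(np.hypot(w[...,0]-.486,w[...,1]-.156)<.06)&(w[...,2]>lo)&(w[...,2]<hi); q=w[m]
        if len(q)>5: print(n,nm,len(q),cv2.minAreaRect((q[:,:2]*1000).astype(np.float32)),q[:,2].max())
    x=w[...,2]; m=(x>.04)&(x<.11)&(w[...,0]>.6)&(w[...,0]<.75)&(abs(w[...,1])<.2)
    k,l,s,c=cv2.connectedComponentsWithStats(m.astype(np.uint8))
    for i in range(1,k):
        if s[i,4]>100: q=w[l==i]; print(n,q.min(0).round(3),q.max(0).round(3))
a=cv2.resize(cv2.imread('pics/t6.png')[195:265,190:260],(400,400),interpolation=cv2.INTER_CUBIC)
b=cv2.resize(cv2.imread('pics/s6.png')[110:260,170:320],(400,400),interpolation=cv2.INTER_CUBIC)
cv2.imwrite('pics/c6.png',np.hstack([a,b]))
E
```

```text
[ 0.47767667 -0.02721157  0.21444663] [-0.01838545  1.23361026 -1.15202902] 0.9993437517096746
t handle 167 ((486.92816162109375, 156.72503662109375), (25.264530181884766, 25.04416275024414), 89.76641082763672) 0.12465039122262689
t block 418 ((487.2694091796875, 156.70211791992188), (63.95250701904297, 63.770668029785156), 67.79456329345703) 0.029029853660804683
t [ 0.719 -0.2    0.04 ] [0.722 0.199 0.11 ]
t [0.643 0.045 0.041] [0.685 0.089 0.103]
t [0.629 0.122 0.04 ] [0.684 0.178 0.076]
s handle 277 ((484.7647399902344, 152.85313415527344), (23.834056854248047, 27.242626190185547), 81.41243743896484) 0.12087857620784631
s block 244 ((485.0929870605469, 152.44317626953125), (63.37975311279297, 63.48091125488281), 67.25048828125) 0.02979139499450789
s [ 0.626 -0.2    0.04 ] [0.722 0.2   0.11 ]
```

View pics/c6.png

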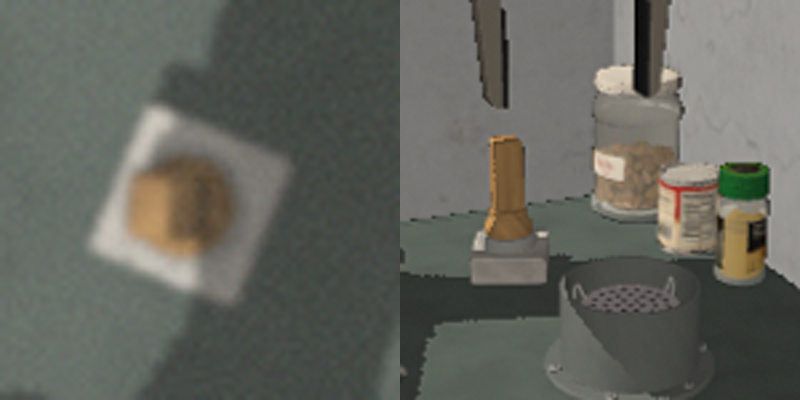

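The presser stands upright on the middle of the block (top crop ~(180,205), within 1 mm of the centre). The plate is still down, and the tin and jar haven't moved.

```bash
python3 -c "
from workcell import manip
print(manip.job_done())"
```

```text
the job is handed in; nothing more can be done
None
```

I pressed the plate down until it latched, stood the presser back on the steel block, let go and handed the job in at about 19 s. No verdict was reported.

- **Pressing:** The push rose to about 10 N at the catches, then eased. The plate hit a rigid stop at about 29–30 mm depth, and the highest push I read was about 16 N. Force is only reported at the end of each move, so brief peaks between readings are not ruled out.
- **Plate:** After lifting off, the plate's top was at z = 0.049 m, about 27 mm down. Its tilt was under 0.003 rad, averaged over 8 frames in each camera. One early top frame suggested 0.013–0.02 rad, but the average showed that was noise. The rise from the stop measured about 2.7 mm instead of the stated 1.6 mm. The 1 mm difference is within the measuring error, and the plate is level.
- **Presser and bystanders:** The presser stands upright within 1 mm of the block's centre in both views. The tin and jar gave the same top-view readings as at the start, and the gripper is open and clear of everything.

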